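# Clear the balance: park the weighed flask on the free cork ring

### The job

The round-bottomed flask standing on the balance has been weighed. Lift it off by its neck and set it down gently, upright, in whichever of the two cork rings on the bench is free, and let go of it. Leave the flask that is already parked in the other ring where it is.

Things in the scene. Friction and masses are not known exactly. Their poses are not given: they have to be found in the camera images.
- flask_mid (a point): Clear glass flask, 150 mm tall, 0.15 kg, upright in a grey ring (top 95 mm above the bench) on the pan of the white balance, 240 x 180 mm. Ball-shaped bulb 85 mm wide, straight neck 28 mm wide, lip 34 mm wide on the top 6 mm. Point: on its axis half-way up, 75 mm above its lowest point; bare neck runs 10 to 69 mm above this point. z up along the neck. The bulb sinks 12 mm into the ring.
- parked_mid (a point): A second flask, the same in every way, already parked upright in one of the two cork rings (which one differs from start to start). The point lies half-way up, 75 mm above its lowest point. Not to be disturbed.
- ring_a: One of two alike cork rings fixed on the bench: outside diameter 100 mm, hole 60 mm, 30 mm high. Origin at the centre of its underside, on the bench; z up. A flask parked in it is centred over the hole, the bulb's lowest point 18 mm above the bench. Either ring may be the free one.
- ring_b: The other cork ring, with the same sizes and origin.
Things that resemble listed ones, but are neither listed nor needed, are in the scene too. What is shaped like the part that bears flask_mid but red is not meant. Leave any purple look-alike of the part that bears parked_mid alone.

How it is judged:
By the outcome, as a careful person would: the job done as asked, in the order asked, and still so for the second after the job is handed in, with the robot touching nothing.
It also fails if it takes over 35 s, if anything falls off the work surface, if the arm or the gripper's body presses on something with over 40 N, if the wrist force passes 120 N, or if a joint passes its speed limit or range.

### The arm

A 7-joint arm with a two-finger parallel gripper is mounted at the origin on the work surface. World frame = base frame: x ahead of the robot, y to its left, z up, the work surface at z = 0. Lengths are in m, angles in rad, forces in N, time in s.
With the tool pointing down it reaches from about 0.425 to 0.8 m from the base axis. Payload 8.3 kg.
Tool frame: the origin (TCP) lies on the centre line of the jaws, within the pads' length; the fingertips stand nose_length ahead of it and the grasp point (between the pads) lies 2 mm behind it (nose_length is the distance from the TCP to the fingertips, in m); z points along the fingers, y is the direction in which the jaws open and shut (so a half turn about z gives the same grasp; the last joint's range is limited). The gripper opens to 85 mm and grips with 20 to 120 N. Pads are 22 mm wide; open, the fingers measure 114 mm over their backs; the gripper's body (76 mm by 85 mm) begins 54 mm behind the grasp point. The pads swing forward as they close: fully open they stand 13 mm farther back than shut.
Start: joints at [-1.285, 0.383, 0.016, 1.37, -0.006, 1.388, -0.046], TCP at [0.214, 0.587, 0.248] pointing down, gripper open.
Joint ranges: [-2.95, 2.95], [-0.25, 2.06], [-1.52, 1.56], [0.18, 2.33], [-1.44, 4.58], [0.02, 2.06], [-3.01, 3.01]. Speed limits (rad/s): [2.39, 2.39, 3.01, 3.01, 3.14, 3.14, 3.14].

### API

Orientations are given as [roll, pitch, yaw] about the fixed x, y, z axes, in that order (R = Rz(yaw) Ry(pitch) Rx(roll)).
In Python, from station import get_state, get_image, hand_in, nose_length gives the robot as it stands.
- The arm moves only by the tool move_arm, never from a script. Its argument "series" is a list of rows, each an object with "delta_pos": the shift along the tool's x, y, z in mm, a list of three; "rot": the turn, a rotation vector about the tool's x, y, z in rad, a list of three; "hand": the opening in per cent of the stroke, from 0 (shut) to 100 (fully open). A call has 1 to 20 rows; each row shifts and turns the pose as measured when the row begins, along the tool's axes as they then stand; what a row does not reach is not made up. A row lasts 1/12 s, in which the tool goes at most 41.7 mm and 7.16 degrees, less where a joint would pass 70% of its speed; a pose out of reach is approached as far as the arm can. A call with a gripper value outside its range is refused whole. The fingers move at their own pace and stop on an object; "force" is the grip in N (left out, the last holds). Time passes only in rows, so rows that do not move let the fingers close. It gives the time, the measured TCP pose, the force and the opening at its end, in the units of the state.
- get_state(): the state, without advancing time (a new reading comes with each control period).
- get_image(name): name is "scene" or "top"; returns a dict with "image" (420x560x3 uint8, blue, green, red), "K" (3x3 intrinsics, pixels), "rvec" (rotation vector, rad) and "tvec" (3), from world to camera coordinates, as OpenCV has them. Camera axes: x right, y down, z forward; pixel columns grow to the right and rows downward; lengths in m; the calibration is good to about 2 mm. A picture is of the moment at which its call begins. There is no depth.
- hand_in(): hands the job in, once; it reports no verdict.
The state is a dict: "time_s": time; "qpos": joint angles; "joint_velocities": joint speeds; "effort": joint torques, N m; "position": TCP position; "orientation": TCP orientation; "force": force on the tool from outside, world axes, zero at the start; "moment": the same for the moment, N m; "gripper_width": finger opening in m.
Only numpy, scipy, OpenCV 4.12 (cv2) and the standard library are available. Lean on these libraries where they do the work, as an engineer would, in place of code of your own. Each camera call takes 0.05 s, during which the arm holds its last target. There are 200 camera calls.

## Working session

There is one attempt and no reset: what is moved stays moved. The work goes in short steps, Python scripts to look and compute and a tool call to move; the robot and the scene stay as the last step left them, time stands still between calls to the robot, and variables do not carry over. Pictures are saved under pics/ and viewed, about 8 in all and at most 12, crops included, and the job is handed in when it is done.

Besides the shell and the picture viewer there is one more tool, called after "Request:" in YAML: its name, and indented under it one key for each argument. move_arm: Moves the arm, as the interface text tells. Its arguments: {"type":"object","properties":{"series":{"type":"array"},"force":{"type":"number"}},"required":["series"]}

```bash
mkdir -p pics; cat > h.py <<'E'
import numpy as np, cv2
from station import get_state, get_image, hand_in, nose_length
def snap(n,f):
    d=get_image(n); cv2.imwrite(f'pics/{f}.png',d['image']); np.savez(f'pics/{f}.npz',K=d['K'],r=d['rvec'],t=d['tvec']); return d
def ray(f,u,v):
    d=np.load(f'pics/{f}.npz'); R=cv2.Rodrigues(d['r'])[0]; c=-R.T@d['t'].ravel()
    return c,R.T@np.linalg.inv(d['K'])@[u,v,1]
def at(f,u,v,z):
    c,w=ray(f,u,v); return c+w*(z-c[2])/w[2]
def proj(f,p):
    d=np.load(f'pics/{f}.npz'); return cv2.projectPoints(np.array([p],float),d['r'],d['t'],d['K'],None)[0].ravel()
E
python3 - <<'E'
from h import *
print(nose_length, get_state())
for n in('scene','top'):
    snap(n,n+'1'); print(n,ray(n+'1',280,210))
a=cv2.imread('pics/scene1.png');b=cv2.imread('pics/top1.png')
E
```

```text
0.017 {'time_s': 0.0, 'qpos': array([-1.2848906 ,  0.38424907,  0.01638626,  1.37116395, -0.00628588,
        1.3881957 , -0.04652413]), 'joint_velocities': array([ 1.39681958e-03, -1.47903811e-05,  4.36977317e-04, -1.32456114e-03,
        1.06895918e-03, -7.38757162e-04,  4.56647881e-04]), 'effort': array([-2.27602641e-04, -6.27605367e+01,  8.43803007e-01, -3.71814823e+01,
        1.64583296e-02,  1.46564859e-02, -3.52343818e-05]), 'position': array([0.21342569, 0.58692842, 0.2472677 ]), 'orientation': array([-3.13962719e+00,  5.47109320e-05,  2.79281772e+00]), 'force': array([-0.47934504, -0.35412771,  0.06366063]), 'moment': array([-0.00410674,  0.01293414, -0.00441667]), 'gripper_width': 0.08550266214878789}
scene (array([1.33969058, 0.55584082, 0.78071993]), array([-0.64754344, -0.51754781, -0.55943505]))
top (array([ 0.36590803, -0.05435237,  0.99715673]), array([ 0.21447142, -0.02779305, -0.97635346]))
```

View pics/scene1.png

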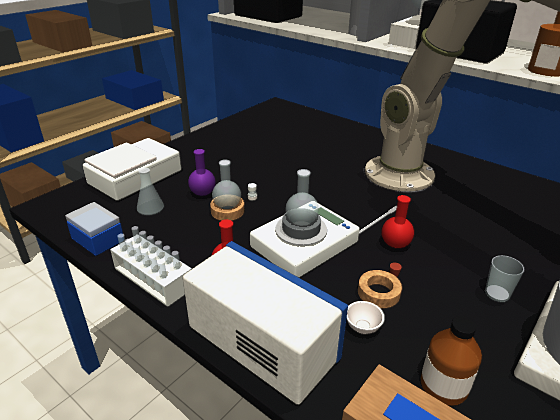

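View pics/top1.png

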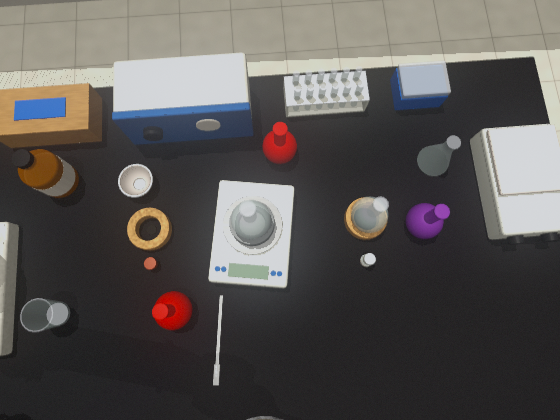

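Scene picture: the flask on the balance has its lip at about (303,173), the free ring is at (380,288), and the parked flask is in the ring at (227,205). Top picture: flask lip at about (248,207), free ring at (149,229), parked flask at (366,217). I'll enlarge both objects in both views.

```bash
python3 - <<'E'
from h import *
a=cv2.imread('pics/scene1.png');b=cv2.imread('pics/top1.png')
def c(i,u,v,w=80,h=60):return cv2.resize(i[v:v+h,u:u+w],None,fx=5,fy=5,interpolation=cv2.INTER_CUBIC)
o=np.vstack([np.hstack([c(b,210,180),c(b,110,200)]),np.hstack([c(a,265,160),c(a,340,258)])])
cv2.imwrite('pics/crop1.png',o)
E
```

```text
(no output)
```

View pics/crop1.png

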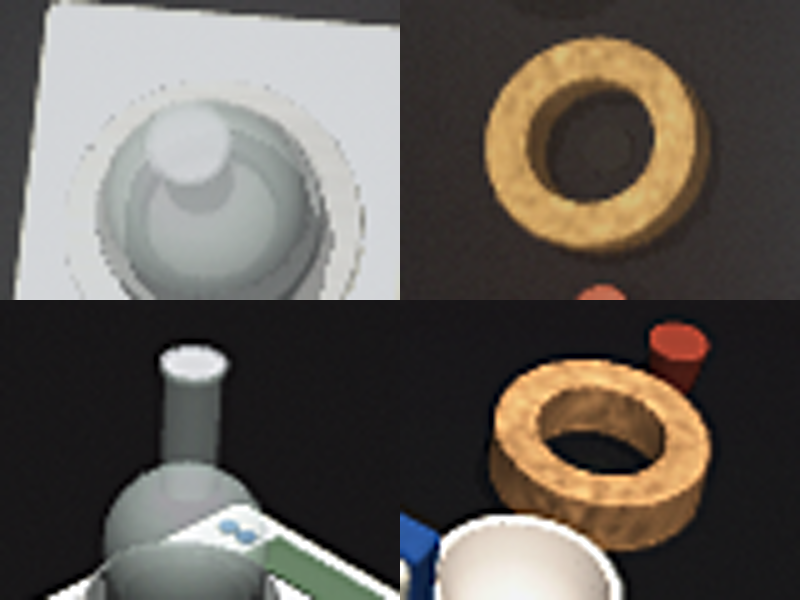

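```bash
python3 - <<'E'
from h import *
np.set_printoptions(precision=4,suppress=True)
for f,u,v,z in [('top1',247.8,208.4,.233),('scene1',303.8,172.6,.233),('top1',148.2,228.2,.03),('scene1',380.4,284.6,.03),('top1',366,217,.03)]: print(f,at(f,u-.0,v,z))
for f,u,v in [('top1',280,130),('top1',172,310),('top1',135,180),('top1',369,260),('top1',150,264),('top1',217,375)]: print(f,at(f,u,v,.05))
def tri(a,b):
    (c1,d1),(c2,d2)=a,b
    s=np.linalg.lstsq(np.c_[d1,-d2],c2-c1,rcond=None)[0]; print((c1+d1*s[0]+c2+d2*s[1])/2, np.linalg.norm(c1+d1*s[0]-c2-d2*s[1]))
tri(ray('top1',247.8,208.4),ray('scene1',303.8,172.6)); tri(ray('top1',148.2,228.2),ray('scene1',380.4,284.6))
tri(ray('top1',280,130),ray('scene1',227,226)) 
tri(ray('top1',159,312),ray('scene1',404,200)) 
s=get_state();from scipy.spatial.transform import Rotation as R
print(R.from_euler('xyz',s['orientation']).as_matrix(),s['position'])
E
```

```text
top1 [ 0.5418 -0.0158  0.233 ]
scene1 [ 0.544  -0.0084  0.233 ]
top1 [0.5597 0.2319 0.03  ]
scene1 [0.5618 0.2384 0.03  ]
top1 [ 0.5448 -0.2845  0.03  ]
top1 [ 0.7734 -0.098   0.05  ]
top1 [0.3671 0.1762 0.05  ]
top1 [0.6744 0.2554 0.05  ]
top1 [ 0.4413 -0.2737  0.05  ]
top1 [0.4728 0.2231 0.05  ]
top1 [0.2234 0.0837 0.05  ]
[ 0.541  -0.0136  0.2302] 0.004978954758955382
[0.5594 0.235  0.0262] 0.004520331214062494
[ 0.7322 -0.0915  0.1413] 0.0056331204722846985
[0.3648 0.1799 0.1444] 0.0017929797056426282
[[-0.9398  0.3417 -0.0006]
 [ 0.3417  0.9398 -0.0017]
 [-0.     -0.0018 -1.    ]] [0.2134 0.587  0.2474]
```

Request:
move_arm:
  series:
    - {"delta_pos": [0,0,-30],"rot": [0,0,-0.117],"hand": 100}
    - {"delta_pos": [0,0,-30],"rot": [0,0,-0.117],"hand": 100}
    - {"delta_pos": [0,0,-30],"rot": [0,0,-0.117],"hand": 100}
    - {"delta_pos": [-19,-35,0],"rot": [0,0,0],"hand": 100}
    - {"delta_pos": [-19,-35,0],"rot": [0,0,0],"hand": 100}
    - {"delta_pos": [-19,-35,0],"rot": [0,0,0],"hand": 100}
    - {"delta_pos": [-19,-35,0],"rot": [0,0,0],"hand": 100}
    - {"delta_pos": [-19,-35,0],"rot": [0,0,0],"hand": 100}
    - {"delta_pos": [-19,-35,0],"rot": [0,0,0],"hand": 100}
    - {"delta_pos": [-19,-35,0],"rot": [0,0,0],"hand": 100}
    - {"delta_pos": [-19,-35,0],"rot": [0,0,0],"hand": 100}
    - {"delta_pos": [-19,-35,0],"rot": [0,0,0],"hand": 100}
    - {"delta_pos": [-19,-35,0],"rot": [0,0,0],"hand": 100}
    - {"delta_pos": [-19,-35,0],"rot": [0,0,0],"hand": 100}
    - {"delta_pos": [-19,-35,0],"rot": [0,0,0],"hand": 100}

```text
time_s: 1.35
position: [0.4518, 0.1621, 0.3349]
orientation: [-3.132, -0.011, -3.102]
force: [1.0, 0.8, 0.2]
gripper_width: 0.0851
```

Request:
move_arm:
  series:
    - {"delta_pos": [-18,-35,0],"rot": [0,0,0.03],"hand": 100}
    - {"delta_pos": [-18,-35,0],"rot": [0,0,0],"hand": 100}
    - {"delta_pos": [-18,-35,0],"rot": [0,0,0],"hand": 100}
    - {"delta_pos": [-18,-35,0],"rot": [0,0,0],"hand": 100}
    - {"delta_pos": [-15,-25,10],"rot": [0,0,0],"hand": 100}
    - {"delta_pos": [0,0,10],"rot": [0,0,0],"hand": 100}

```text
time_s: 1.85
position: [0.5451, -0.0209, 0.3161]
orientation: [-3.128, -0.008, 3.139]
force: [-0.3, -0.4, 0.3]
gripper_width: 0.0854
```

```bash
cat >> h.py <<'E'
from scipy.spatial.transform import Rotation as R
def go(target):
    "tool-frame mm shift and rotvec to reach target with R=[pi,0,pi]"
    s=get_state(); r=R.from_euler('xyz',s['orientation'])
    print('t',s['time_s'],'pos',s['position'].round(4),'F',s['force'].round(1),'w',round(s['gripper_width'],4))
    print('shift mm',(r.inv().apply(np.array(target)-s['position'])*1e3).round(1),'rot',(r.inv()*R.from_euler('xyz',[np.pi,0,np.pi])).as_rotvec().round(4))
E
python3 - <<'E'
from h import *
go([.5425,-.0125,.29])
a=snap('scene','scene2')['image'];b=snap('top','top2')['image']
s=get_state()['position']
for f in('scene2','top2'): print(f,proj(f,s),proj(f,s+[0,0,.017]))
c=lambda i,u,v:cv2.resize(i[v:v+120,u:u+100],None,fx=4,fy=4,interpolation=cv2.INTER_CUBIC)
cv2.imwrite('pics/crop2.png',np.hstack([c(b,200,160),c(a,255,100)]))
E
```

```text
t 1.85 pos [ 0.5451 -0.0209  0.3161] F [-0.3 -0.4  0.3] w 0.0854
shift mm [ 2.4  8.7 26. ] rot [-0.014  -0.0077 -0.0025]
scene2 [302.85155842 140.66010985] [303.1379916  133.92001386]
top2 [244.59679487 196.98760997] [243.84521676 194.45466353]
```

View pics/crop2.png

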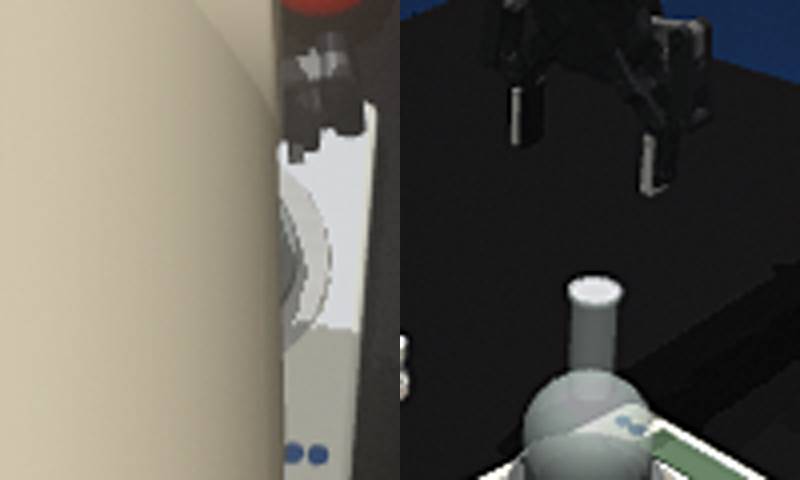

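Crop: the arm hides the flask in the top view. In the scene view the fingertips are at about (285,136) and (318,148), with the lip at (304,173) almost centred below. I'll go down around the neck with the jaws open, then check the centring.

Request:
move_arm:
  series:
    - {"delta_pos": [2,5,20],"rot": [-0.014,-0.008,-0.002],"hand": 100}
    - {"delta_pos": [0,5,20],"rot": [0,0,0],"hand": 100}
    - {"delta_pos": [0,0,20],"rot": [0,0,0],"hand": 100}
    - {"delta_pos": [0,0,20],"rot": [0,0,0],"hand": 100}
    - {"delta_pos": [0,0,15],"rot": [0,0,0],"hand": 100}
    - {"delta_pos": [0,0,10],"rot": [0,0,0],"hand": 100}
    - {"delta_pos": [0,0,0],"rot": [0,0,0],"hand": 100}

```text
time_s: 2.53
position: [0.5384, 0.0082, 0.2077]
orientation: [3.132, -0.003, -3.121]
force: [0.0, -0.2, 0.1]
gripper_width: 0.0856
```

```bash
python3 - <<'E'
from h import *
go([.5425,-.0105,.2])
a=snap('scene','scene3')['image']
print('base',proj('scene3',[0,0,0]),[proj('scene3',[.08*np.cos(t),.08*np.sin(t),0.0]).round(1) for t in (0,1.57,3.14,4.71)])
c=lambda i,u,v:cv2.resize(i[v:v+75,u:u+80],None,fx=5,fy=5,interpolation=cv2.INTER_CUBIC)
cv2.imwrite('pics/crop3.png',np.hstack([c(a,263,140),c(a,360,130)]))
E
```

```text
t 2.5333 pos [0.5384 0.0082 0.2077] F [ 0.  -0.2  0.1] w 0.0856
shift mm [ -3.7 -18.9   7.5] rot [ 0.0095 -0.0035  0.0208]
base [397.5098716  173.13207024] [array([386.3, 182.2]), array([419.2, 180.8]), array([408. , 164.7]), array([376.9, 165.9])]
```

View pics/crop3.png

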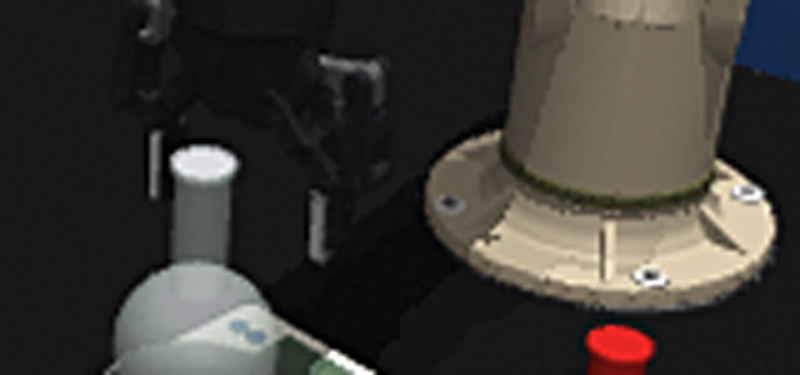

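```bash
python3 - <<'E'
from h import *
s=get_state()['position']
for dx in(-.011,0,.011):
  print(dx,[proj('scene3',s+[dx,dy,-.004]).round(1) for dy in(-.0425,0,.0425)])
print('lip',[proj('scene3',[.5425,y,.233]).round(1) for y in(-.016,-.012,-.008)], 'joints',get_state()['qpos'].round(3))
E
```

```text
-0.011 [array([298.9, 176.8]), array([312.8, 182.4]), array([327.2, 188.2])]
0 [array([296.3, 178.5]), array([310.2, 184.1]), array([324.6, 190.1])]
0.011 [array([293.5, 180.2]), array([307.5, 185.9]), array([322. , 191.9])]
lip [array([301.7, 171.4]), array([303. , 171.9]), array([304.3, 172.4])] joints [-0.47   0.233  0.475  1.685 -0.122  1.253  1.624]
```

The base disc and the fingers both show the scene camera reading about 2.4 px too far right. With that corrected it agrees with the top camera: flask at (0.542, -0.016), ring at (0.560, 0.232).

Request:
move_arm:
  series:
    - {"delta_pos": [-3,-12,3],"rot": [0.009,-0.003,0.02],"hand": 100}
    - {"delta_pos": [-1,-8,3],"rot": [0,0,0],"hand": 100}
    - {"delta_pos": [0,0,0],"rot": [0,0,0],"hand": 100}
    - {"delta_pos": [0,0,0],"rot": [0,0,0],"hand": 100}

```text
time_s: 2.92
position: [0.5453, -0.0124, 0.2059]
orientation: [3.141, 0.006, -3.141]
force: [-0.2, -0.2, -0.4]
gripper_width: 0.0853
```

```bash
python3 - <<'E'
from h import *
go([.542,-.016,.2])
E
```

```text
t 2.9167 pos [ 0.5453 -0.0124  0.2059] F [-0.2 -0.2 -0.4] w 0.0853
shift mm [ 3.4 -3.6  5.9] rot [0.0006 0.0061 0.001 ]
```

Request:
move_arm:
  series:
    - {"delta_pos": [3,-4,6],"rot": [0,0.006,0],"hand": 100}
    - {"delta_pos": [0,0,0],"rot": [0,0,0],"hand": 60}
    - {"delta_pos": [0,0,0],"rot": [0,0,0],"hand": 45}
    - {"delta_pos": [0,0,0],"rot": [0,0,0],"hand": 45}
    - {"delta_pos": [0,0,0],"rot": [0,0,0],"hand": 45}
  force: 25

```text
time_s: 3.33
position: [0.5427, -0.018, 0.2007]
orientation: [3.141, 0.002, 3.14]
force: [-0.8, 0.2, -0.4]
gripper_width: 0.0396
```

```bash
python3 - <<'E'
from h import *
go([.542,-.016,.2])
a=snap('scene','scene4')['image']
cv2.imwrite('pics/crop4.png',cv2.resize(a[140:215,263:343],None,fx=6,fy=6,interpolation=cv2.INTER_CUBIC))
E
```

```text
t 3.3333 pos [ 0.5427 -0.018   0.2007] F [-0.8  0.2 -0.4] w 0.0396
shift mm [0.7 2.  0.7] rot [ 0.0008  0.0016 -0.0012]
```

View pics/crop4.png

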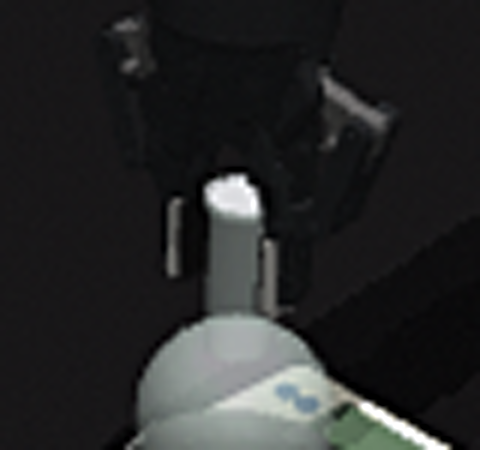

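Crop: the neck (crop x 205–262) sits between the pads, at 182 and 262 on their near edges. That is centred to about 2 mm, and the pads are below the lip and above the bulb. Closing.

Request:
move_arm:
  series:
    - {"delta_pos": [0,0,0],"rot": [0,0,0],"hand": 38}
    - {"delta_pos": [0,0,0],"rot": [0,0,0],"hand": 33}
    - {"delta_pos": [0,0,0],"rot": [0,0,0],"hand": 25}
    - {"delta_pos": [0,0,0],"rot": [0,0,0],"hand": 20}
    - {"delta_pos": [0,0,0],"rot": [0,0,0],"hand": 20}
    - {"delta_pos": [0,0,0],"rot": [0,0,0],"hand": 20}
  force: 30

```text
time_s: 3.88
position: [0.5427, -0.017, 0.2007]
orientation: [3.14, 0.002, -3.141]
force: [-0.0, -0.8, 1.3]
gripper_width: 0.0291
```

Request:
move_arm:
  series:
    - {"delta_pos": [0,0,-5],"rot": [0,0,0],"hand": 20}
    - {"delta_pos": [0,0,-8],"rot": [0,0,0],"hand": 20}
    - {"delta_pos": [0,0,-12],"rot": [0,0,0],"hand": 20}
    - {"delta_pos": [0,0,-15],"rot": [0,0,0],"hand": 20}
    - {"delta_pos": [0,0,-15],"rot": [0,0,0],"hand": 20}
    - {"delta_pos": [0,0,0],"rot": [0,0,0],"hand": 20}
    - {"delta_pos": [0,0,0],"rot": [0,0,0],"hand": 20}

```text
time_s: 4.47
position: [0.5417, -0.0174, 0.2595]
orientation: [3.141, -0.001, 3.141]
force: [1.1, -0.6, -1.6]
gripper_width: 0.0297
```

```bash
python3 - <<'E'
from h import *
go([.560,.232,.25])
a=snap('scene','scene5')['image']
cv2.imwrite('pics/crop5.png',cv2.resize(a[110:260,240:400],None,fx=4,fy=4,interpolation=cv2.INTER_CUBIC))
E
```

```text
t 4.4667 pos [ 0.5417 -0.0174  0.2595] F [ 1.1 -0.6 -1.6] w 0.0297
shift mm [-18.2 249.4   9.6] rot [ 0.0006 -0.0007 -0.0003]
```

View pics/crop5.png

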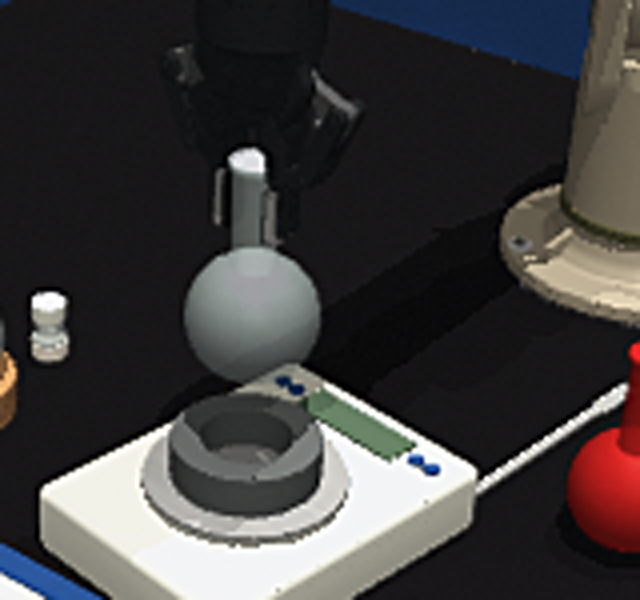

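Crop: the flask hangs upright in the jaws, clear of the empty grey ring, with the gripper holding at 29.7 mm. Carrying it to the free ring.

Request:
move_arm:
  series:
    - {"delta_pos": [-1,10,0],"rot": [0,0,0],"hand": 20}
    - {"delta_pos": [-2,20,0],"rot": [0,0,0],"hand": 20}
    - {"delta_pos": [-2,25,0],"rot": [0,0,0],"hand": 20}
    - {"delta_pos": [-2,25,0],"rot": [0,0,0],"hand": 20}
    - {"delta_pos": [-2,25,0],"rot": [0,0,0],"hand": 20}
    - {"delta_pos": [-2,25,0],"rot": [0,0,0],"hand": 20}
    - {"delta_pos": [-2,25,0],"rot": [0,0,0],"hand": 20}
    - {"delta_pos": [-2,20,0],"rot": [0,0,0],"hand": 20}
    - {"delta_pos": [-1,10,0],"rot": [0,0,0],"hand": 20}
    - {"delta_pos": [0,0,0],"rot": [0,0,0],"hand": 20}
    - {"delta_pos": [0,0,0],"rot": [0,0,0],"hand": 20}

```text
time_s: 5.43
position: [0.5536, 0.1808, 0.2489]
orientation: [-3.139, -0.015, 3.14]
force: [0.3, -1.1, -2.1]
gripper_width: 0.0291
```

```bash
python3 - <<'E'
from h import *
go([.560,.231,.17])
E
```

```text
t 5.4333 pos [0.5536 0.1808 0.2489] F [ 0.3 -1.1 -2.1] w 0.0291
shift mm [-7.6 50.4 78.7] rot [-0.0026 -0.0149 -0.0014]
```

Request:
move_arm:
  series:
    - {"delta_pos": [-2,14,0],"rot": [-0.002,-0.014,-0.001],"hand": 20}
    - {"delta_pos": [-2,20,0],"rot": [0,0,0],"hand": 20}
    - {"delta_pos": [-2,12,5],"rot": [0,0,0],"hand": 20}
    - {"delta_pos": [0,0,15],"rot": [0,0,0],"hand": 20}
    - {"delta_pos": [0,0,20],"rot": [0,0,0],"hand": 20}
    - {"delta_pos": [0,0,20],"rot": [0,0,0],"hand": 20}
    - {"delta_pos": [0,0,10],"rot": [0,0,0],"hand": 20}
    - {"delta_pos": [0,0,0],"rot": [0,0,0],"hand": 20}
    - {"delta_pos": [0,0,0],"rot": [0,0,0],"hand": 20}

```text
time_s: 6.18
position: [0.5627, 0.2239, 0.1758]
orientation: [-3.14, 0.006, 3.13]
force: [1.1, -0.4, -0.7]
gripper_width: 0.0288
```

```bash
python3 - <<'E'
from h import *
go([.560,.231,.17])
E
```

```text
t 6.1833 pos [0.5627 0.2239 0.1758] F [ 1.1 -0.4 -0.7] w 0.0288
shift mm [2.8 7.1 5.7] rot [-0.0012  0.0059 -0.0119]
```

Request:
move_arm:
  series:
    - {"delta_pos": [3,7,6],"rot": [-0.001,0.006,-0.012],"hand": 20}
    - {"delta_pos": [0,0,0],"rot": [0,0,0],"hand": 20}
    - {"delta_pos": [0,0,0],"rot": [0,0,0],"hand": 20}
    - {"delta_pos": [0,0,0],"rot": [0,0,0],"hand": 20}

```text
time_s: 6.52
position: [0.5611, 0.2317, 0.1722]
orientation: [3.14, 0.003, -3.141]
force: [0.1, 0.5, -2.5]
gripper_width: 0.0292
```

```bash
python3 - <<'E'
from h import *
go([.560,.231,.135])
a=snap('scene','scene6')['image'];b=snap('top','top6')['image']
c=lambda i,u,v:cv2.resize(i[v:v+120,u:u+80],None,fx=5,fy=5,interpolation=cv2.INTER_CUBIC)
cv2.imwrite('pics/crop6.png',np.hstack([c(b,110,150),c(a,340,200)]))
p=get_state()['position']
for f in('scene6','top6'): print(f,proj(f,p+[0,0,-.0755]),proj(f,[.56,.232,.03]))
E
```

```text
t 6.5167 pos [0.5611 0.2317 0.1722] F [ 0.1  0.5 -2.5] w 0.0292
shift mm [ 1.2 -0.8 37.2] rot [0.0018 0.003  0.0004]
scene6 [381.58528746 261.31102396] [378.3539832  282.98169892]
top6 [139.33672217 222.19528377] [148.15145958 228.07814052]
```

View pics/crop6.png

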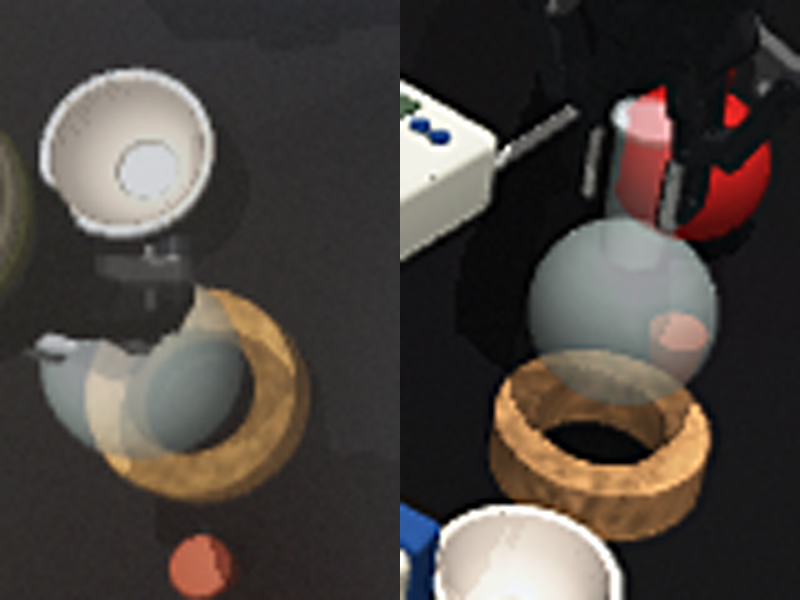

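Crop: bulb centre at top (138.3,221.4) and scene (384.6,262.4), about 1.5 mm off ring centre toward +y. I'll make a small correction and come down slowly.

Request:
move_arm:
  series:
    - {"delta_pos": [1,-2,8],"rot": [0.002,0.003,0],"hand": 20}
    - {"delta_pos": [0,0,8],"rot": [0,0,0],"hand": 20}
    - {"delta_pos": [0,0,8],"rot": [0,0,0],"hand": 20}
    - {"delta_pos": [0,0,4],"rot": [0,0,0],"hand": 20}
    - {"delta_pos": [0,0,0],"rot": [0,0,0],"hand": 20}
    - {"delta_pos": [0,0,0],"rot": [0,0,0],"hand": 20}

```text
time_s: 7.12
position: [0.5603, 0.2286, 0.1413]
orientation: [-3.141, 0.0, 3.141]
force: [-0.6, 0.3, -0.7]
gripper_width: 0.0294
```

```bash
python3 - <<'E'
from h import *
go([.5605,.230,.1355])
E
```

```text
t 7.1167 pos [0.5603 0.2286 0.1413] F [-0.6  0.3 -0.7] w 0.0294
shift mm [-0.2  1.4  5.8] rot [-0.0007  0.0004 -0.0009]
```

Request:
move_arm:
  series:
    - {"delta_pos": [0,1,2],"rot": [0,0,0],"hand": 20}
    - {"delta_pos": [0,0,2],"rot": [0,0,0],"hand": 20}
    - {"delta_pos": [0,0,0],"rot": [0,0,0],"hand": 20}
    - {"delta_pos": [0,0,0],"rot": [0,0,0],"hand": 20}

```text
time_s: 7.45
position: [0.5606, 0.23, 0.1373]
orientation: [-3.141, 0.001, 3.141]
force: [0.1, -0.5, -0.1]
gripper_width: 0.0295
```

Request:
move_arm:
  series:
    - {"delta_pos": [0,0,1],"rot": [0,0,0],"hand": 20}
    - {"delta_pos": [0,0,0],"rot": [0,0,0],"hand": 20}
    - {"delta_pos": [0,0,1],"rot": [0,0,0],"hand": 20}
    - {"delta_pos": [0,0,0],"rot": [0,0,0],"hand": 20}
    - {"delta_pos": [0,0,0],"rot": [0,0,0],"hand": 20}

```text
time_s: 7.87
position: [0.5612, 0.2305, 0.1362]
orientation: [3.141, 0.003, 3.141]
force: [0.5, -0.3, -1.6]
gripper_width: 0.029
```

Request:
move_arm:
  series:
    - {"delta_pos": [0,0,1],"rot": [0,0,0],"hand": 20}
    - {"delta_pos": [0,0,0],"rot": [0,0,0],"hand": 20}
    - {"delta_pos": [0,0,1],"rot": [0,0,0],"hand": 20}
    - {"delta_pos": [0,0,0],"rot": [0,0,0],"hand": 20}

```text
time_s: 8.2
position: [0.5621, 0.231, 0.1357]
orientation: [3.139, 0.005, 3.141]
force: [0.1, 0.4, -0.0]
gripper_width: 0.0288
```

```bash
python3 - <<'E'
from h import *
go([.5605,.230,.135])
a=snap('scene','scene7')['image']
F=[]
b=snap('top','top7')['image']; go([.5605,.230,.135])
c=lambda i,u,v:cv2.resize(i[v:v+100,u:u+80],None,fx=5,fy=5,interpolation=cv2.INTER_CUBIC)
cv2.imwrite('pics/crop7.png',np.hstack([c(b,110,170),c(a,340,215)]))
E
```

```text
t 8.2 pos [0.5621 0.231  0.1357] F [ 0.1  0.4 -0. ] w 0.0288
shift mm [ 1.6 -1.   0.6] rot [ 0.0024  0.0052 -0.0004]
t 8.3 pos [0.562  0.2309 0.1355] F [-0.3 -0.8  3.6] w 0.0291
shift mm [ 1.5 -0.9  0.5] rot [ 0.0024  0.0049 -0.0004]
```

View pics/crop7.png

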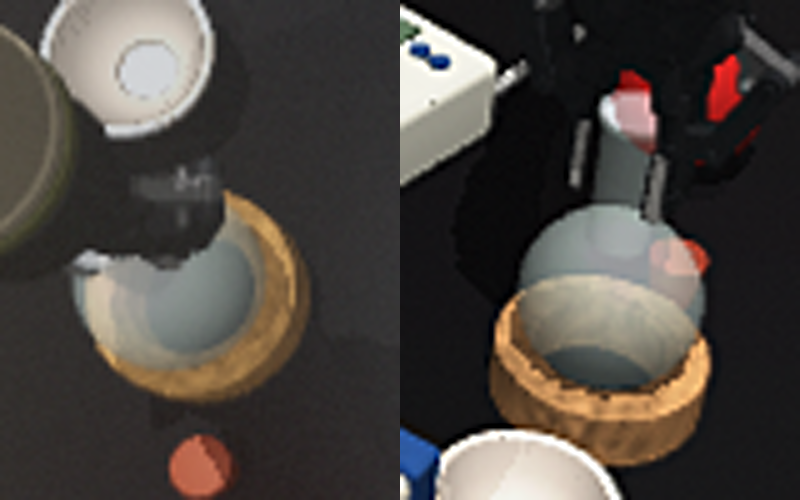

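Crop: the bulb is seated in the ring and the neck is upright. Height is 0.1355 as expected, with contact force just appearing. Opening slowly.

Request:
move_arm:
  series:
    - {"delta_pos": [0,0,0],"rot": [0,0,0],"hand": 36}
    - {"delta_pos": [0,0,0],"rot": [0,0,0],"hand": 40}
    - {"delta_pos": [0,0,0],"rot": [0,0,0],"hand": 50}
    - {"delta_pos": [0,0,0],"rot": [0,0,0],"hand": 65}
    - {"delta_pos": [0,0,0],"rot": [0,0,0],"hand": 80}
    - {"delta_pos": [0,0,0],"rot": [0,0,0],"hand": 100}
    - {"delta_pos": [0,0,0],"rot": [0,0,0],"hand": 100}
    - {"delta_pos": [0,0,0],"rot": [0,0,0],"hand": 100}

```text
time_s: 8.97
position: [0.5615, 0.2303, 0.1343]
orientation: [3.141, 0.003, 3.141]
force: [0.4, -0.8, 0.7]
gripper_width: 0.0854
```

Request:
move_arm:
  series:
    - {"delta_pos": [0,0,-10],"rot": [0,0,0],"hand": 100}
    - {"delta_pos": [0,0,-20],"rot": [0,0,0],"hand": 100}
    - {"delta_pos": [0,0,-25],"rot": [0,0,0],"hand": 100}
    - {"delta_pos": [0,0,-25],"rot": [0,0,0],"hand": 100}
    - {"delta_pos": [0,0,-25],"rot": [0,0,0],"hand": 100}
    - {"delta_pos": [0,0,-25],"rot": [0,0,0],"hand": 100}
    - {"delta_pos": [0,20,-20],"rot": [0,0,0],"hand": 100}
    - {"delta_pos": [0,35,0],"rot": [0,0,0],"hand": 100}
    - {"delta_pos": [0,35,0],"rot": [0,0,0],"hand": 100}
    - {"delta_pos": [0,35,0],"rot": [0,0,0],"hand": 100}
    - {"delta_pos": [0,35,0],"rot": [0,0,0],"hand": 100}
    - {"delta_pos": [0,20,0],"rot": [0,0,0],"hand": 100}
    - {"delta_pos": [0,0,0],"rot": [0,0,0],"hand": 100}
    - {"delta_pos": [0,0,0],"rot": [0,0,0],"hand": 100}
    - {"delta_pos": [0,0,0],"rot": [0,0,0],"hand": 100}

```text
time_s: 10.22
position: [0.5621, 0.4134, 0.3049]
orientation: [3.136, 0.011, 3.133]
force: [0.1, -1.1, -1.4]
gripper_width: 0.0858
```

```bash
python3 - <<'E'
from h import *
go([.56,.4,.29])
a=snap('scene','scene8')['image'];b=snap('top','top8')['image']
print('expected lip', proj('top8',[.56,.232,.168]),proj('scene8',[.56,.232,.168])+[2.4,1.3])
cv2.imwrite('pics/crop8.png',np.hstack([cv2.resize(b[100:300,80:430],None,fx=1.14,fy=1.5),cv2.resize(a[140:340,190:440],None,fx=1.5,fy=1.5)]))
E
```

```text
t 10.2167 pos [0.5621 0.4134 0.3049] F [ 0.1 -1.1 -1.4] w 0.0858
shift mm [  2.2 -13.5  14.8] rot [ 0.0052  0.0108 -0.0087]
expected lip [127.81605413 216.31890079] [388.84200156 237.49472752]
```

View pics/crop8.png

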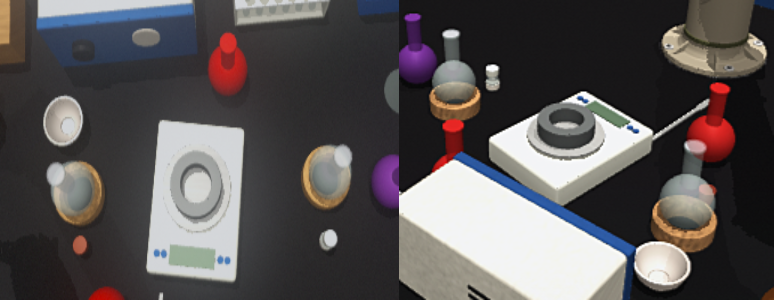

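The lip is at top (128,215) and scene (387,238), against (128,216) and (389,237) expected. The flask is upright, centred and free, and the other flask hasn't moved.

```bash
python3 -c "
from h import *
print(hand_in())"
```

```text
the job is handed in; nothing more can be done
None
```

The flask is off the balance and standing upright in the free cork ring, at about (0.560, 0.232). The gripper has let go, and the job was handed in at about 10.3 s of the 35 s allowed.

- **Last check:** the final pictures show the lip within about 2 px of where it should be for an upright, centred flask in both cameras. The parked flask, the red and purple look-alikes and the balance with its grey ring look unmoved, and the arm is well clear of everything.
- **Force:** the readings I took stayed under 4 N, including at set-down. They were taken at the end of moves, so short peaks would not show.
- **Disagreement:** the two cameras first differed by about 7 mm in y. The scene camera was reading about 2.4 px off, judged against the robot's base and fingers. With that corrected they agreed, so I worked from the top camera's position.

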